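Release the valve key left latched

TASK

On the pressure-line control box, one of the four identical valve keys has been left latched down. Find it, for which a light tap on each key is enough, then press that key fully down and let go so that it springs up, leaving all four keys up. Do not push any of the other keys in, not even briefly, beyond a light tap, and leave the loose parts around the box where they stand.

Things in the scene. Friction and masses are not known exactly. Their poses are not given: they have to be found in the camera images.
- panel: control box, fixed to the bench: grey-green case 120 mm (its x) by 290 mm (its y) by 55 mm high, four key places in a row along its y; origin at the centre of its underside, on the table. The four keys look the same: ivory cap 36 x 36 mm, in a black bezel 48 x 48 mm whose top is 60 mm above the table
- latched_key (a joint): key travel, m, grows downwards: 0 up (cap top 71 mm above the table), 0.004 latched (67 mm), 0.008 bottom (63 mm). The key that starts latched, in a place that changes and is not told. A tap under 3 N does not move it; pushed past 6.5 mm (4.5 N; bottom 5 N) it lets go and springs fully up when the finger leaves; it does not latch again
- free_key_a (a joint): key travel, m, grows downwards: 0 up (cap top 71 mm above the table), 0.004 latched (67 mm), 0.008 bottom (63 mm). Starts up, in a place that changes and is not told. Its spring resists with 1 N at first and 0.5 N more per mm: a 2 N tap sinks it 2 mm and it springs back. Past 6 mm (4 N) it counts as pressed, and from 6.5 mm it would latch
- free_key_b (a joint): key travel, m, grows downwards: 0 up (cap top 71 mm above the table), 0.004 latched (67 mm), 0.008 bottom (63 mm). Starts up, in a place that changes and is not told. Its spring resists with 1 N at first and 0.5 N more per mm: a 2 N tap sinks it 2 mm and it springs back. Past 6 mm (4 N) it counts as pressed, and from 6.5 mm it would latch
- free_key_c (a joint): key travel, m, grows downwards: 0 up (cap top 71 mm above the table), 0.004 latched (67 mm), 0.008 bottom (63 mm). Starts up, in a place that changes and is not told. Its spring resists with 1 N at first and 0.5 N more per mm: a 2 N tap sinks it 2 mm and it springs back. Past 6 mm (4 N) it counts as pressed, and from 6.5 mm it would latch
- place1 (a point): key place 1 of the control box (at the left end seen from the robot when the box is unturned, box y = +90 mm): the centre of the top face of a key that is up there, 71 mm above the table; axes are those of the box (z up, y along the row). The places are 60 mm apart. The point is fixed to the box: it does not move with the key
- place2 (a point): key place 2 of the control box (box y = +30 mm): the centre of the top face of a key that is up there, 71 mm above the table; axes are those of the box (z up, y along the row). The places are 60 mm apart. The point is fixed to the box: it does not move with the key
- place3 (a point): key place 3 of the control box (box y = -30 mm): the centre of the top face of a key that is up there, 71 mm above the table; axes are those of the box (z up, y along the row). The places are 60 mm apart. The point is fixed to the box: it does not move with the key
- place4 (a point): key place 4 of the control box (box y = -90 mm): the centre of the top face of a key that is up there, 71 mm above the table; axes are those of the box (z up, y along the row). The places are 60 mm apart. The point is fixed to the box: it does not move with the key
- tin: loose aluminium sample tin, 62 mm across, 50 mm high, beyond the box; origin at the centre of its underside; to be left alone
- cutter_ring: loose steel ring, 70 mm outside, 62 mm inside, 20 mm high, beyond the box; origin at the centre of its underside; to be left alone
- fitting: loose brass hose fitting standing upright, 24 mm across its foot, 42 mm high, beside the box; origin at the centre of its underside; to be left alone

How it is judged:
At the end, for the whole second after the job is handed in: All four keys are up (within 1.5 mm of the top of their stroke) and untouched; the tin, the ring and the fitting are within 20 mm of where they stood (value of joint each of latched_key, free_key_a, free_key_b, free_key_c below 0.0015 m and distance of each of tin, cutter_ring, fitting from where it was at the start of the episode below 0.02 m).
It fails at once if one of the keys that were up is pushed in more than 6 mm, beyond a light tap (value of joint any of free_key_a, free_key_b, free_key_c above 0.006 m).
It fails at once if a loose part is moved by more than 20 mm or lifted (height (world z) of any of tin, cutter_ring, fitting above 0.01 m or distance of any of tin, cutter_ring, fitting from where it was at the start of the episode above 0.02 m).
It also fails if it takes over 45 s, if anything falls off the work surface, if the arm or the gripper's body presses on something with over 40 N, if the wrist force passes 120 N, or if a joint passes its speed limit or range.

ROBOT

A 6-joint arm with a two-finger parallel gripper is mounted at the origin on the work surface. World frame = base frame: x ahead of the robot, y to its left, z up, the work surface at z = 0. Lengths are in m, angles in rad, forces in N, time in s.
With the tool pointing down it reaches from about 0.375 to 0.9 m from the base axis. Payload 3.1 kg.
Tool frame: the origin (TCP) lies between the finger pads; the fingertips stand 25 mm ahead of it and the grasp point (between the pads) lies 6 mm ahead of it; y points along the fingers, x is the direction in which the jaws open and shut, and the axes are right-handed (so a half turn about y gives the same grasp; the last joint's range is limited). The gripper opens to 87 mm and grips with 3 to 60 N. Pads are 19 mm wide; open, the fingers measure 117 mm over their backs; the gripper's body (75 mm by 190 mm) begins 51 mm behind the grasp point.
Start: joints at [-1.431, 0.527, 1.433, -0, 1.181, -0.178], TCP at [0.195, -0.594, 0.248] pointing down, gripper open.
Joint ranges: [-3.08, 3.08], [-0.75, 2.2], [0.22, 2.44], [-1.43, 4.57], [0, 2.65], [-2.85, 2.85]. Speed limits (rad/s): [2.79, 2.79, 3.14, 3.14, 3.14, 3.14].

INTERFACE

Orientations are given as a unit quaternion [x, y, z, w].
In Python, from rig import robot gives the robot as it stands.
- The arm moves only by the tool carry_out, never from a script. Its argument "moves" is a list of rows, each a list of 7 numbers: the opening, from 0 (shut) to 1 (fully open), then the shift along the tool's x, y, z in cm, then the turn, a rotation vector about the tool's x, y, z in rad. In form: [[grip, x, y, z, rx, ry, rz], ...]. A call has 1 to 20 rows; each row is the pose to reach, as a shift and turn from the pose commanded when the call began, along the tool's axes at that moment; what a row does not reach only later rows make up. A row lasts 1/10 s, in which the tool goes at most 50 mm and 8.59 degrees, less where a joint would pass 70% of its speed; a pose out of reach is approached as far as the arm can. A call with a gripper value outside its range is refused whole. The fingers move at their own pace and stop on an object; "force" is the grip in N (left out, the last holds). Time passes only in rows, so rows that repeat a pose let the fingers close. It gives the time, the measured TCP pose, the force and the opening at its end, in the units of the state.
- robot.get_obs(): the state, without advancing time (a new reading comes with each control period).
- robot.camera(name): name is "scene" or "top"; returns the picture (384x512x3 uint8, red, green, blue); there is no depth.
- robot.camera_params(name): a dict with "fx", "fy", "cx", "cy" (pixels), "extrinsics" (4x4, takes a point from camera to world coordinates). Camera axes: x right, y down, z forward; pixel columns grow to the right and rows downward; lengths in m; the calibration is good to about 2 mm. A picture is of the moment at which its call begins. camera_params takes no time and is no camera call.
- robot.hand_in(): hands the job in, once; it reports no verdict.
The state is a dict: "time": time; "q": joint angles; "joint_velocities": joint speeds; "joint_torque": joint torques, N m; "position": TCP position; "tool_rot": TCP orientation; "ft_force": force on the tool from outside, world axes, zero at the start; "moment": the same for the moment, N m; "grip_width": finger opening in m.
Only numpy, scipy, OpenCV 4.12 (cv2) and the standard library are available. Lean on these libraries where they do the work, as an engineer would, in place of code of your own. Each camera call takes 0.05 s, during which the arm holds its last target.

## Working session

There is one attempt and no reset: what is moved stays moved. The work goes in short steps, Python scripts to look and compute and a tool call to move; the robot and the scene stay as the last step left them, time stands still between calls to the robot, and variables do not carry over. Pictures are saved under pics/ and viewed, and the job is handed in when it is done.

Besides the shell and the picture viewer there is one more tool, called after "Request:" by a JSON object that holds its "fn" and its "kwargs". carry_out: Moves the arm, as the interface text tells. Its arguments: {"type":"object","properties":{"moves":{"type":"array"},"force":{"type":"number"}},"required":["moves"]}

```bash
mkdir -p pics; python3 - <<'E'
from rig import robot
import cv2, numpy as np
o=robot.get_obs(); print({k:np.round(v,4).tolist() for k,v in o.items()})
for n in("scene","top"):
    im=robot.camera(n); cv2.imwrite(f"pics/{n}0.png",im[:,:,::-1]); p=robot.camera_params(n)
    print(n,p["fx"],p["fy"],p["cx"],p["cy"],np.round(p["extrinsics"],4).tolist())
E
```

```text
{'time': 0.0, 'q': [-1.4315, 0.5285, 1.4339, -0.0, 1.1814, -0.1785], 'joint_velocities': [-0.0005, -0.0005, -0.0001, 0.0011, 0.0001, -0.0004], 'joint_torque': [-0.0007, -44.0045, -17.6598, 0.0633, 0.0585, -0.0001], 'position': [0.1952, -0.593, 0.2466], 'tool_rot': [-0.5723, 0.4151, -0.4141, 0.5734], 'ft_force': [0.7181, 0.0855, 0.1138], 'moment': [-0.0013, 0.0077, -0.0148], 'grip_width': 0.0866}
scene 347.8714684714887 347.8714684714887 253.3389665446768 198.37314467179198 [[-0.6938, 0.5028, -0.5156, 1.0718], [0.7201, 0.4938, -0.4874, 0.4799], [0.0096, -0.7094, -0.7047, 0.6279], [0.0, 0.0, 0.0, 1.0]]
top 419.06665198412344 419.06665198412344 251.67716698486416 191.4496058443381 [[-0.0153, -0.9905, 0.1368, 0.5687], [-0.9999, 0.0163, 0.0059, 0.1068], [-0.0081, -0.1367, -0.9906, 0.8474], [0.0, 0.0, 0.0, 1.0]]
```

```bash
ls
```

```text
pics
```

View pics/scene0.png

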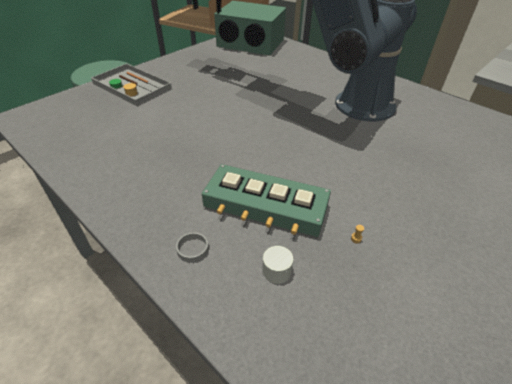

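View pics/top0.png

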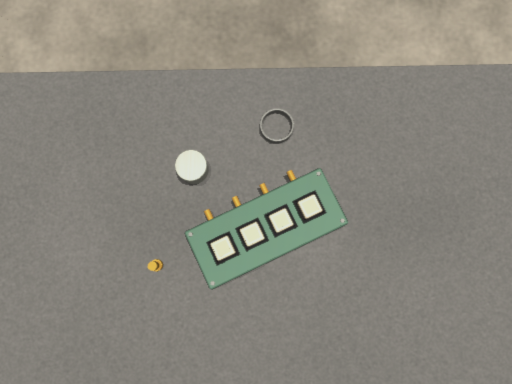

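```bash
cat > h.py <<'E'
from rig import robot
import numpy as np, cv2
from scipy.spatial.transform import Rotation as R
def p2w(n,u,v,z):
    p=robot.camera_params(n); T=np.array(p["extrinsics"])
    d=T[:3,:3]@[(u-p["cx"])/p["fx"],(v-p["cy"])/p["fy"],1]; c=T[:3,3]
    return c+d*(z-c[2])/d[2]
def w2p(n,P):
    p=robot.camera_params(n); T=np.linalg.inv(np.array(p["extrinsics"]))
    c=T[:3,:3]@P+T[:3,3]; return np.array([p["fx"]*c[0]/c[2]+p["cx"],p["fy"]*c[1]/c[2]+p["cy"]])
E
python3 - <<'E'
from h import *
im=cv2.imread("pics/top0.png")
cv2.imwrite("pics/topc.png",cv2.resize(im[160:295,180:355],None,fx=4.4,fy=4.4,interpolation=cv2.INTER_CUBIC))
im2=cv2.imread("pics/scene0.png")
cv2.imwrite("pics/scenec.png",cv2.resize(im2[160:240,195:340],None,fx=5.5,fy=5.5,interpolation=cv2.INTER_CUBIC))
print(R.from_quat(robot.get_obs()["tool_rot"]).as_matrix().round(3))
# caps by ivory mask in board
hsv=cv2.cvtColor(im,cv2.COLOR_BGR2HSV)
m=((hsv[...,2]>170)).astype(np.uint8)
n,l,s,c=cv2.connectedComponentsWithStats(m)
for i in range(1,n):
    if s[i,4]>100: print(c[i].round(1),s[i,4],p2w("top",*c[i],.071).round(4))
E
```

```text
[[ 0.312 -0.     0.95 ]
 [-0.95   0.002  0.312]
 [-0.002 -1.     0.   ]]
[43.4 38. ] 3294 [0.9892 0.5188 0.071 ]
[420.9  36.2] 6259 [ 0.9782 -0.2255  0.071 ]
[97.1 17.4] 167 [1.0306 0.4137 0.071 ]
[190.2 164.7] 747 [0.7288 0.2267 0.071 ]
[309.5 206. ] 341 [0.6468 0.0043 0.071 ]
[280.5 220. ] 341 [0.6217 0.0588 0.071 ]
[251.6 233.7] 350 [0.5973 0.1128 0.071 ]
[222.3 247.7] 353 [0.5724 0.167  0.071 ]
[153.8 264.9] 114 [0.5431 0.2925 0.071 ]
```

View pics/topc.png

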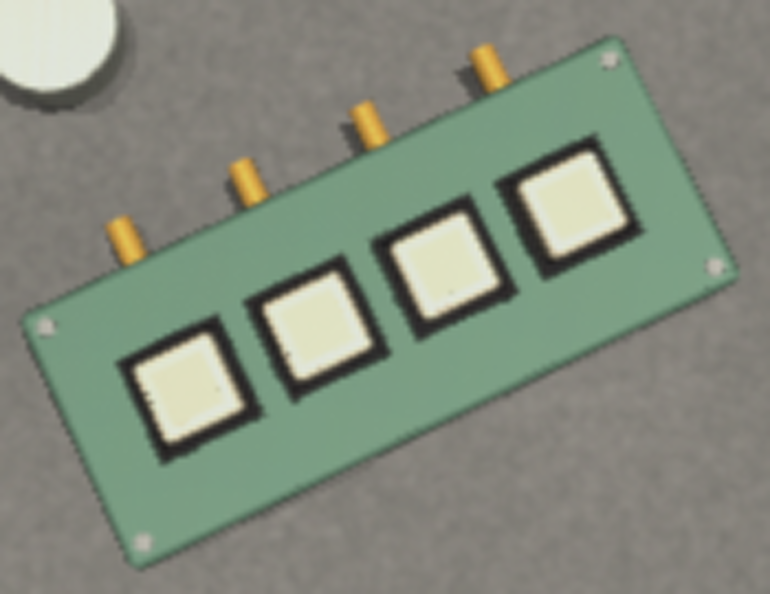

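View pics/scenec.png

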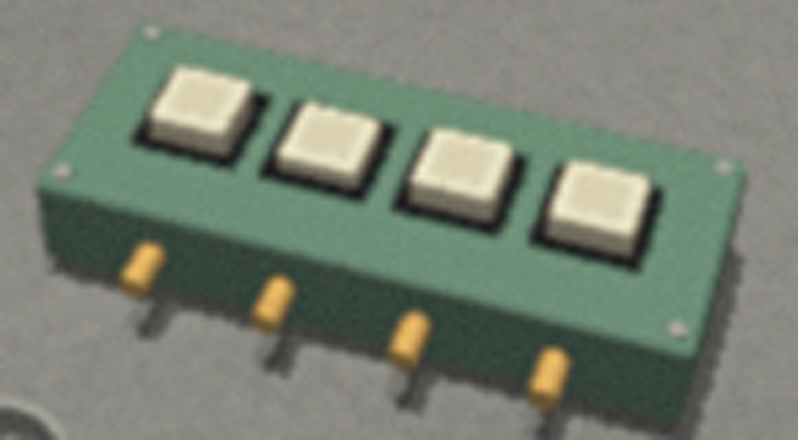

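```bash
cat >> h.py <<'E'
PL={4:(.6468,.0043),3:(.6217,.0588),2:(.5973,.1128),1:(.5724,.1670)}
def shift(P):
    o=robot.get_obs(); M=R.from_quat(o["tool_rot"]).as_matrix()
    return (M.T@(np.array(P)-o["position"])*100).round(2), o["position"].round(4)
E
python3 - <<'E'
from h import *
print(shift([*PL[3],.2]))
for k in PL: print(k, w2p("scene",[*PL[k],.071]))
E
```

```text
(array([-48.59,   4.78,  60.88]), array([ 0.1952, -0.5931,  0.2467]))
4 [231.45653343 176.31207546]
3 [254.85259051 181.94253307]
2 [278.67265444 187.80416643]
1 [303.51124188 193.80125289]
```

The top view gives four caps 60.0 mm apart with a box yaw of about 24.5°. In the scene view, the cap at place 3 looks lower than the others. I'll shut the gripper, move above it, then tap the keys to confirm.

Request:
{"fn": "carry_out", "kwargs": {"moves": [[0, -12, 2, 15, 0, 0, 0], [0, -48.6, 4.8, 60.9, 0, -0.113, 0], [0, -48.6, 4.8, 60.9, 0, -0.113, 0], [0, -48.6, 4.8, 60.9, 0, -0.113, 0], [0, -48.6, 4.8, 60.9, 0, -0.113, 0], [0, -48.6, 4.8, 60.9, 0, -0.113, 0], [0, -48.6, 4.8, 60.9, 0, -0.113, 0], [0, -48.6, 4.8, 60.9, 0, -0.113, 0], [0, -48.6, 4.8, 60.9, 0, -0.113, 0], [0, -48.6, 4.8, 60.9, 0, -0.113, 0], [0, -48.6, 4.8, 60.9, 0, -0.113, 0], [0, -48.6, 4.8, 60.9, 0, -0.113, 0], [0, -48.6, 4.8, 60.9, 0, -0.113, 0], [0, -48.6, 4.8, 60.9, 0, -0.113, 0], [0, -48.6, 4.8, 60.9, 0, -0.113, 0], [0, -48.6, 4.8, 60.9, 0, -0.113, 0], [0, -48.6, 4.8, 60.9, 0, -0.113, 0], [0, -48.6, 4.8, 60.9, 0, -0.113, 0], [0, -48.6, 4.8, 60.9, 0, -0.113, 0], [0, -48.6, 4.8, 60.9, 0, -0.113, 0]]}}

```text
time: 2.1
position: [0.6212, 0.0569, 0.1995]
tool_rot: [0.595, -0.382, 0.382, -0.595]
ft_force: [0.1, -0.4, 0.9]
grip_width: 0.0006
```

```bash
python3 - <<'E'
from h import *
o=robot.get_obs(); print(o["time"],o["ft_force"],o["grip_width"]); print(R.from_quat(o["tool_rot"]).as_matrix().round(3))
print(shift([*PL[3],.115]))
E
```

```text
2.1 [ 0.14761325 -0.42173395  0.89124524] 0.0006174227776763444
[[ 0.416 -0.001  0.909]
 [-0.909 -0.     0.416]
 [-0.    -1.    -0.001]]
(array([-0.15,  8.45,  0.13]), array([0.6212, 0.0569, 0.1995]))
```

Request:
{"fn": "carry_out", "kwargs": {"moves": [[0, -0.2, 4.5, 0.1, 0, 0, 0], [0, -0.2, 9.0, 0.1, 0, 0, 0], [0, -0.2, 9.0, 0.1, 0, 0, 0], [0, -0.2, 9.0, 0.1, 0, 0, 0], [0, -0.2, 9.0, 0.1, 0, 0, 0]]}}

```text
time: 2.6
position: [0.6238, 0.0598, 0.1121]
tool_rot: [-0.594, 0.38, -0.383, 0.596]
ft_force: [0.4, 0.6, 0.3]
grip_width: 0.0008
```

```bash
python3 - <<'E'
from h import *
o=robot.get_obs(); print(o["time"],o["ft_force"].round(2),shift([*PL[3],.096]))
for n in("scene","top"):
    cv2.imwrite(f"pics/{n}1.png",robot.camera(n)[:,:,::-1])
im=cv2.imread("pics/scene1.png")
a=cv2.resize(im[140:240,195:340],None,fx=5.5,fy=5.5,interpolation=cv2.INTER_CUBIC); cv2.imwrite("pics/scene1c.png",a)
im=cv2.imread("pics/top1.png")
cv2.imwrite("pics/top1c.png",cv2.resize(im[160:295,180:355],None,fx=4.4,fy=4.4,interpolation=cv2.INTER_CUBIC))
E
```

```text
2.6 [0.37 0.64 0.3 ] (array([-0.  ,  1.61, -0.24]), array([0.6238, 0.0598, 0.1121]))
```

View pics/scene1c.png

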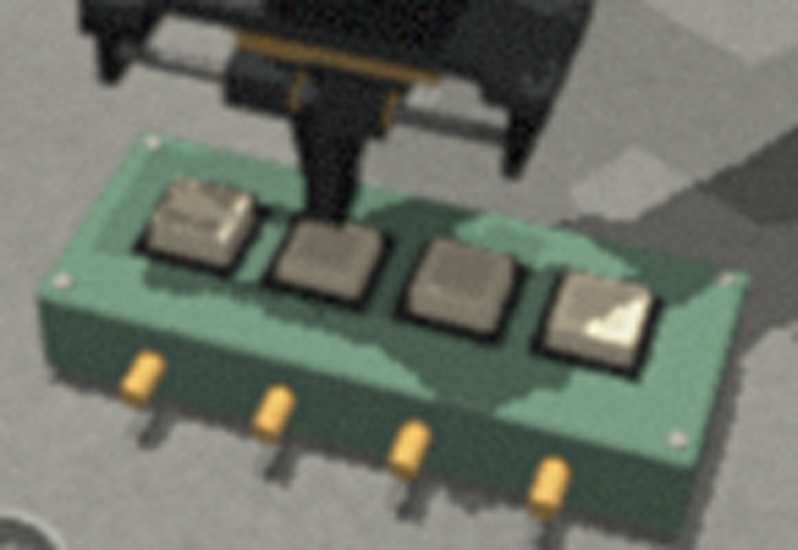

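View pics/top1c.png

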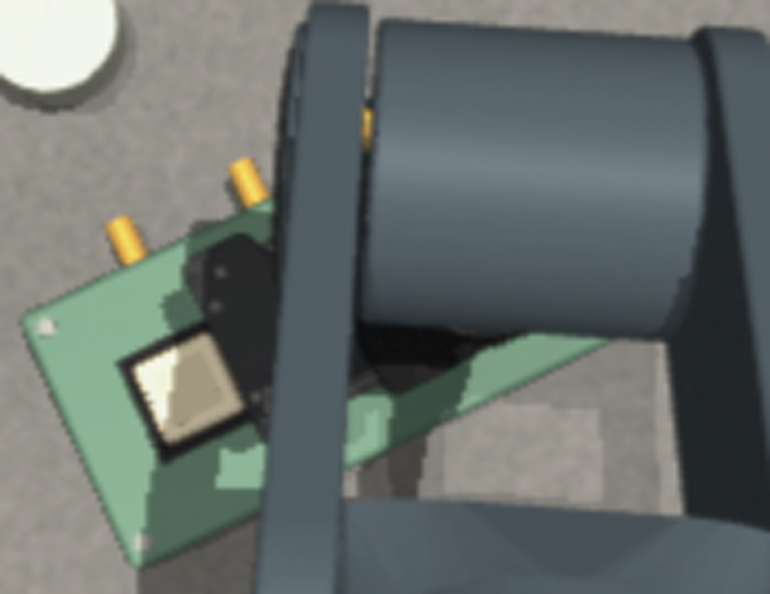

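Request:
{"fn": "carry_out", "kwargs": {"moves": [[0, 0, 0.5, -0.1, 0, 0, 0], [0, 0, 1.0, -0.1, 0, 0, 0], [0, 0, 1.0, -0.1, 0, 0, 0], [0, 0, 1.0, -0.1, 0, 0, 0]]}}

```text
time: 3.1
position: [0.6209, 0.0602, 0.0994]
tool_rot: [0.595, -0.382, 0.381, -0.595]
ft_force: [0.3, 0.2, 0.0]
grip_width: 0.0003
```

```bash
cat >> h.py <<'E'
def avg(n=8):
    F=[];P=[]
    for i in range(n):
        robot.camera("scene"); o=robot.get_obs(); F.append(o["ft_force"]);P.append(o["position"])
    print("t",round(float(o["time"]),2),"F",np.mean(F,0).round(2),np.std(F,0).round(2),"P",np.mean(P,0).round(4),np.std(P,0).round(4))
    return np.mean(P,0)
E
python3 - <<'E'
from h import *
avg()
E
```

```text
t 3.5 F [ 0.22 -0.13 -0.07] [0.37 0.45 0.52] P [0.6212 0.0601 0.0995] [0. 0. 0.]
```

Request:
{"fn": "carry_out", "kwargs": {"moves": [[0, 0, 0.2, 0, 0, 0, 0], [0, 0, 0.45, 0, 0, 0, 0], [0, 0, 0.45, 0, 0, 0, 0], [0, 0, 0.45, 0, 0, 0, 0]]}}

```text
time: 3.9
position: [0.621, 0.0601, 0.0948]
tool_rot: [0.595, -0.382, 0.381, -0.595]
ft_force: [-0.1, 0.8, -0.5]
grip_width: 0.0003
```

```bash
python3 - <<'E'
from h import *
avg()
E
```

```text
t 4.3 F [-0.09 -0.03 -0.29] [0.45 0.65 0.38] P [0.6212 0.0601 0.0951] [0.     0.     0.0001]
```

Request:
{"fn": "carry_out", "kwargs": {"moves": [[0, 0, 0.15, 0, 0, 0, 0], [0, 0, 0.15, 0, 0, 0, 0], [0, 0, 0.15, 0, 0, 0, 0]]}}

```text
time: 4.6
position: [0.621, 0.0601, 0.0935]
tool_rot: [0.595, -0.382, 0.382, -0.595]
ft_force: [-0.0, -1.4, -0.7]
grip_width: -0.0001
```

```bash
python3 - <<'E'
from h import *
avg()
E
```

```text
t 5.0 F [-0.18  0.44 -0.01] [0.46 0.52 0.44] P [0.6211 0.0601 0.0936] [0. 0. 0.]
```

Place 3 gives no contact 2.4 mm below the up height, so it looks latched. I'll tap place 2 as a reference to check the height scale.

Request:
{"fn": "carry_out", "kwargs": {"moves": [[0, 0, -2, 0, 0, 0, 0], [0, 0, -2.5, 0, 0, 0, 0], [0, -3, -2.5, 0, 0, 0, 0], [0, -6, -2.5, 0, 0, 0, 0], [0, -6, -2.5, 0, 0, 0, 0], [0, -6, -2.5, 0, 0, 0, 0], [0, -6, -2.5, 0, 0, 0, 0], [0, -6, -1, 0, 0, 0, 0], [0, -6, -0.4, 0, 0, 0, 0], [0, -6, -0.1, 0, 0, 0, 0], [0, -6, -0.1, 0, 0, 0, 0], [0, -6, -0.1, 0, 0, 0, 0]]}}

```text
time: 6.2
position: [0.5959, 0.1142, 0.0945]
tool_rot: [0.596, -0.382, 0.381, -0.595]
ft_force: [-0.3, -2.1, 2.9]
grip_width: 0.0005
```

```bash
python3 - <<'E'
from h import *
avg()
E
```

```text
t 6.6 F [-0.34 -1.11  1.84] [0.61 0.49 0.44] P [0.5961 0.1146 0.0948] [0.0001 0.0001 0.0001]
```

Place 2 pushes back with 1.8 N at about 1.2 mm, so it is up. Place 3 is therefore the latched key, and I'll go back and press it fully.

Request:
{"fn": "carry_out", "kwargs": {"moves": [[0, 0, -2, 0, 0, 0, 0], [0, 0, -2.5, 0, 0, 0, 0], [0, 3, -2.5, 0, 0, 0, 0], [0, 6.1, -2.5, 0, 0, 0, 0], [0, 6.1, -2.5, 0, 0, 0, 0], [0, 6.1, -2.5, 0, 0, 0, 0], [0, 6.1, -2.5, 0, 0, 0, 0], [0, 6.1, -1, 0, 0, 0, 0], [0, 6.1, 0, 0, 0, 0, 0], [0, 6.1, 0.2, 0, 0, 0, 0], [0, 6.1, 0.4, 0, 0, 0, 0], [0, 6.1, 0.6, 0, 0, 0, 0], [0, 6.1, 0.62, 0, 0, 0, 0], [0, 6.1, 0.62, 0, 0, 0, 0]]}}

```text
time: 8.0
position: [0.621, 0.0595, 0.0886]
tool_rot: [0.595, -0.382, 0.381, -0.595]
ft_force: [-3.0, 1.8, 5.3]
grip_width: 0.0001
```

```bash
python3 - <<'E'
from h import *
avg()
E
```

```text
t 8.4 F [-3.17  2.04  4.87] [0.52 0.35 0.41] P [0.6214 0.0592 0.0886] [0.0001 0.0001 0.0001]
```

Force is 4.9 N at about 7.4 mm. I'll press slightly more, release, then re-tap at the up height to check it.

Request:
{"fn": "carry_out", "kwargs": {"moves": [[0, 0, 0.05, 0, 0, 0, 0], [0, 0, 0.05, 0, 0, 0, 0], [0, 0, -1, 0, 0, 0, 0], [0, 0, -2.5, 0, 0, 0, 0], [0, 0, -2.5, 0, 0, 0, 0], [0, 0, -2.5, 0, 0, 0, 0], [0, 0, -1.5, 0, 0, 0, 0], [0, 0, -0.9, 0, 0, 0, 0], [0, 0, -0.62, 0, 0, 0, 0], [0, 0, -0.62, 0, 0, 0, 0], [0, 0, -0.62, 0, 0, 0, 0]]}}

```text
time: 9.5
position: [0.6209, 0.0591, 0.0942]
tool_rot: [0.596, -0.382, 0.381, -0.595]
ft_force: [-2.0, -0.1, 2.5]
grip_width: 0.0002
```

```bash
python3 - <<'E'
from h import *
avg()
E
```

```text
t 9.9 F [-1.32 -0.41  1.87] [0.32 0.3  0.35] P [0.6212 0.0592 0.0946] [0.0002 0.     0.0001]
```

The key at place 3 now pushes back at the up height. I'll withdraw and look.

Request:
{"fn": "carry_out", "kwargs": {"moves": [[0, 0, -3, 0, 0, 0, 0], [0, 0, -8, 0, 0, 0, 0], [0, 0, -12, 0, 0, 0, 0], [0, 5, -12, 0, 0, 0, 0], [0, 25, -12, -8, 0, 0, 0], [0, 25, -12, -8, 0, 0, 0], [0, 25, -12, -8, 0, 0, 0], [0, 25, -12, -8, 0, 0, 0], [0, 25, -12, -8, 0, 0, 0], [0, 25, -12, -8, 0, 0, 0], [0, 25, -12, -8, 0, 0, 0]]}}

```text
time: 11.0
position: [0.653, -0.2002, 0.2141]
tool_rot: [-0.595, 0.382, -0.381, 0.596]
ft_force: [-0.3, 0.4, 1.2]
grip_width: 0.0007
```

```bash
python3 - <<'E'
from h import *
for n in("scene","top"):
    cv2.imwrite(f"pics/{n}2.png",robot.camera(n)[:,:,::-1])
im=cv2.imread("pics/scene2.png"); im0=cv2.imread("pics/scene0.png")
a=[cv2.resize(i[165:225,195:340],None,fx=5,fy=5,interpolation=cv2.INTER_CUBIC) for i in(im0,im)]
cv2.imwrite("pics/cmp.png",np.vstack(a[:2])[:600])
o=robot.get_obs();print(o["time"],o["position"],o["ft_force"])
E
```

```text
11.1 [ 0.65314837 -0.19890385  0.21437695] [0.5071658  0.26516212 0.72334438]
```

View pics/cmp.png

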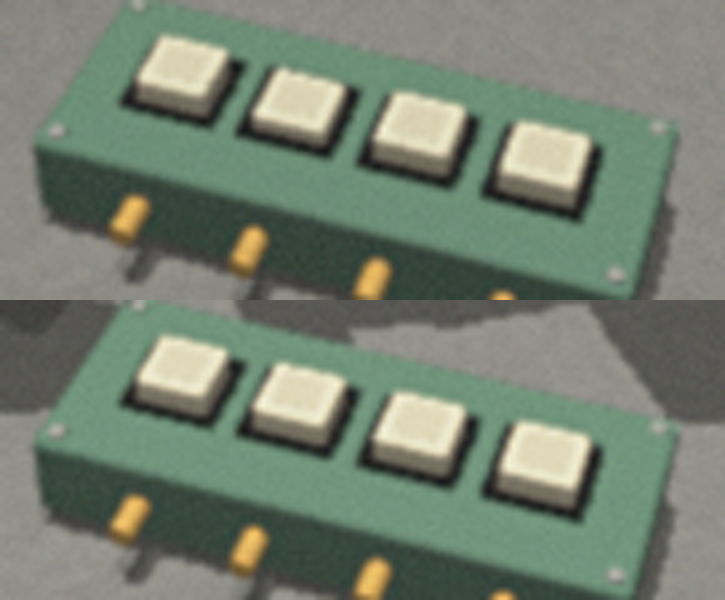

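View pics/top2.png

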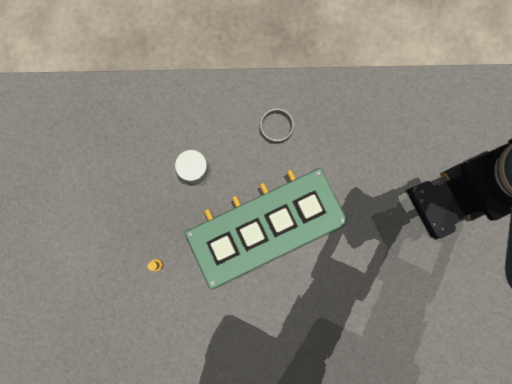

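The before/after crops (start above, now below) show the second cap from the left, place 3, now as high as its neighbours; its side wall is visible at about (300,430). In the top view the tin (190,166), ring (277,126) and fitting (155,265) have not moved, and the arm is clear of the box.

```bash
python3 - <<'E'
from rig import robot
print(robot.hand_in())
E
```

```text
the job is handed in; nothing more can be done
None
```

The latched key was at place 3. I pressed it fully down and let go, and it sprang up. I handed the job in at about 11 s, and the hand-in reports no verdict.

- **Finding it:** At place 3 the shut fingertips met no force 2.4 mm below the height of an up key. A tap on place 2 met 1.8 N at about 1.2 mm, so that key was up and the height scale was right. I did not tap places 1 and 4; in the pictures both stood as high as place 2.
- **Pressing it:** The force was 4.9 N at about 7.4 mm of travel. I commanded another 0.5 mm after that, then released.
- **Last checks:** A re-tap on place 3 met 1.9 N at the up height. In the final pictures all four caps are level, and the tin, ring and fitting are where they stood. The arm was clear of the box, and no check failed or disagreed.

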